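# Take the wide tape roll off its leaning spindle

### The job

Turn the keeper bar of the tape rack a quarter turn so that it no longer lies over the two spindles, slide the wide roll of linen tape up off its leaning spindle, and lower it into the white tray that holds the eraser, so that it lies flat on the tray's floor, clear of the eraser. Leave the narrow roll seated on its spindle, and leave the eraser and the orange-handled brush where they are.

Things in the scene. Friction and masses are not known exactly. Their poses are not given: they have to be found in the camera images.
- rack: Plywood tape rack (fixed), 300 mm along own y. Origin on the table under the leaning deck's middle; own x points to the rack's back, z up. A ledge with a jar, a loupe and a tub on it juts out over the deck: underside 236 mm above the table, front edge at own x = -24 mm. So rolls and knob cannot be reached with a vertical gripper: tilt it along the spindles. Back board at own x = +81 mm.
- deck: Leaning deck of the rack, 130 x 300 mm. Origin: centre of its upper face, 75 mm above the table. Own z = direction of both spindles (up, leaning 35 deg towards the rack's front), own y along the row, own x up the slope. Two steel spindles, 16 mm diameter, tips 58 mm above the face, at own y = +75 and -75 mm, each with a seat washer 44 mm across, 3 mm thick.
- keeper (a joint): Aluminium keeper bar, 190 x 18 x 7 mm, turning about the deck's z axis through its origin; underside 60 mm above the deck's face. 0 rad = along the deck's y, over both spindles (rolls locked in); grows anticlockwise seen from the spindle tips, to its stop at 1.57 rad, where it lies along the slope, clear of both rolls. Stays where left (friction 0.05 N m).
- knob (a point): Grip point of the black knob on the keeper bar (16 mm diameter, 30 mm tall, parallel to the spindles), 85 mm from the pivot, 21 mm above the bar's upper face, 9 mm below the knob's top, 88 mm above the deck's face. At 0 rad it is at the deck's +y end; it travels down the slope (deck -x) as the bar opens. Attitude: z along the spindles.
- wide_roll_c (a point): Centre (half-way along its axis) of the wide roll of linen tape, the one to be moved: grey tape wound on a cardboard core, 54 mm outside diameter, 22 mm bore, 40 mm wide, 60 g, loose on either spindle and resting on the washer. Own z = roll axis. It needs to rise about 55 mm along the spindle to come off.
- narrow_roll_c (a point): Centre of the narrow roll, same diameters but only 22 mm wide, on the other spindle. It stays there.
- tray: White moulded tray with only an eraser in it (fixed; not the larger tray of prints to its left), 234 mm along its own x, 294 mm along its own y, rim 50 mm high with sloping walls. Origin at the centre of its underside; the inner floor lies 6 mm above it and is flat over 170 x 230 mm.
- tray_eraser: Eraser block in a blue sleeve (55 x 25 x 14 mm), loose in the tray near its own -y end (far end, seen from the robot). Origin at the centre of its underside, x along its length. A bystander.
- flat_brush: Flat brush with an orange handle (199 x 32 x 12 mm), loose on the table. Origin at its underside. A bystander.
There are look-alikes about, which are no part of the job. Leave any red or yellow look-alike of the part that bears wide_roll_c alone.

How it is judged:
On the way, in this order (a step that is already met when the one before it is completed fails the run):
1. the keeper bar is turned aside (past 1.0 rad) (value of joint keeper above 1 rad), for 0.1 s.
2. the wide roll, held by the fingers, is clear above the spindle tips (z of wide_roll_c in the frame of deck above 0.078 m and contact force between wide_roll and the fingers above 0.5 N), for 0.1 s.
3. the wide roll is lowered by the fingers to the tray's floor (not dropped) (x of wide_roll_c in the frame of tray between -0.07 and 0.07 m and y of wide_roll_c in the frame of tray between -0.1 and 0.1 m and z of wide_roll_c in the frame of tray below 0.045 m and contact force between wide_roll and the fingers above 0.5 N), for 0.1 s.
At the end, for the whole second after the job is handed in: The wide roll lies flat (within 0.1 rad) and still on the tray floor, clear of the eraser, its centre within 70 mm (tray x) and 100 mm (tray y) of the middle; the keeper is still past 1.0 rad; the narrow roll is on its spindle, within 12 mm of its start (x of wide_roll_c in the frame of tray between -0.07 and 0.07 m and y of wide_roll_c in the frame of tray between -0.1 and 0.1 m and z of wide_roll_c in the frame of tray between 0.02 and 0.033 m and (angle between wide_roll_c's own z axis and vertical below 0.1 rad or angle between wide_roll_c's own z axis and vertical above 3.04 rad) and linear speed of wide_roll below 0.02 m/s and contact force between wide_roll and tray_eraser below 0.02 N and distance of narrow_roll_c from where it was at the start of the episode below 0.012 m and value of joint keeper above 1 rad); the robot touches nothing.
It fails at once if the narrow roll is moved more than 12 mm (distance of narrow_roll_c from where it was at the start of the episode above 0.012 m).
It fails at once if the eraser is moved more than 25 mm (distance of tray_eraser from where it was at the start of the episode above 0.025 m).
It fails at once if the flat brush is moved more than 25 mm (distance of flat_brush from where it was at the start of the episode above 0.025 m).
It also fails if it takes over 54 s, if anything falls off the work surface, if the arm or the gripper's body presses on something with over 40 N, if the wrist force passes 120 N, or if a joint passes its speed limit or range.

### The arm

A 6-joint arm with a two-finger parallel gripper is mounted at the origin on the work surface; the furniture and walls round the work are solid. World frame = base frame: x ahead of the robot, y to its left, z up, the work surface at z = 0. Lengths are in m, angles in rad, forces in N, time in s.
With the tool pointing down it reaches from about 0.275 to 0.75 m from the base axis. Payload 10.2 kg.
Tool frame: the origin (TCP) lies at the centre of the arm's flange, where the gripper is bolted on; the fingertips stand 166 mm ahead of it and the grasp point (between the pads) lies 147 mm ahead of it; z points along the fingers, y is the direction in which the jaws open and shut (so a half turn about z gives the same grasp; the last joint's range is limited). The gripper opens to 88 mm and grips with 3 to 60 N. Pads are 18 mm wide; open, the fingers measure 123 mm over their backs; the gripper's body (75 mm by 187 mm) begins 45 mm behind the grasp point.
Start: joints at [1.115, 0.313, 1.498, -0, 1.331, -0.223], TCP at [0.121, 0.511, 0.405] pointing down, gripper open.
Joint ranges: [-2.94, 2.94], [-0.97, 2.17], [0.19, 2.56], [-1.23, 4.37], [0.02, 3.11], [-2.88, 2.88]. Speed limits (rad/s): [2.39, 2.39, 3.01, 3.14, 3.14, 3.14].

### API

Orientations are given as a rotation vector (axis times angle).
In Python, from station import get_obs, optics, ticket, nets gives the robot as it stands.
- The arm moves only by the shell command python3 -m inch 'ROWS' [OPENING] [FORCE]. ROWS is a JSON object of lists of equal length, an entry for each row: "linear": the shift along the tool's x, y, z in mm, a list of three; "twist": the turn, a rotation vector about the tool's x, y, z in rad, a list of three. In form: {"linear": [[x, y, z], ...], "twist": [[rx, ry, rz], ...]}. A call has exactly 5 rows; each row shifts and turns the pose as measured when the row begins, along the tool's axes as they then stand; what a row does not reach is not made up. A row lasts 1/10 s, in which the tool goes at most 50 mm and 8.59 degrees, less where a joint would pass 70% of its speed; a pose out of reach is approached as far as the arm can. A call is refused whole if a number of a shift passes 50 or a number of a turn 0.15, either way. A call with a gripper value outside its range is refused whole. OPENING is the gripper command: -1 is fully open, 1 is shut, values between are in proportion, set as the call begins (- or left out, the last holds). The fingers move at their own pace and stop on an object; FORCE is the grip in N (left out, the last holds). Time passes only in rows, so rows that do not move let the fingers close, or fill a call up. It gives the time, the measured TCP pose, the force and the opening at its end, in the units of the state.
- get_obs(): the state, without advancing time (a new reading comes with each control period).
- optics.read_camera(name): name is "side" or "top"; returns a dict with "pixels" (400x640x3 uint8, red, green, blue), "K" (3x3 intrinsics, pixels), "k1" (the pictures are not rectified: a ray, as slopes to the right and down, at radius r is drawn at 1 + k1 r^2 times it, then the intrinsics apply), "position" and "attitude" of the camera in the world. Camera axes: x right, y up, looking along -z (the intrinsics and any distortion apply to the point x, -y, -z); pixel columns grow to the right and rows downward; lengths in m; the calibration is good to about 2 mm. A picture is of the moment at which its call begins. There is no depth.
- ticket.sign_off(): hands the job in, once; it reports no verdict.
Trained networks look in a picture, given as the dict that the camera call returned (one of the last four; its "shot" number tells which), for a name from the list of things; names that differ only in an ending like _2 or _b are one class to them, and where a whole thing is asked for, a point or a joint stands for the part that bears it (a point fixed in the world has none). Each returns a list of dicts, best first, with "p" (0 to 1); they miss things now and then, are a little off and sometimes report something else, mostly with a low value. They report only what shows in the picture. A call takes as long as a camera call. They do not tell look-alikes from the thing itself.
- nets.recognise(query, picture): "extent" ([left, top, right, bottom] in pixels, round what is visible of it).
- nets.regions_of(query, picture): "pixels" (400x640 bool, what is visible of it) and "extent" ([left, top, right, bottom] in pixels, round what is visible of it).
- nets.place_of(query, picture): "centre" ([row, column] in pixels: a listed point, or the origin of a listed thing).
The state is a dict: "clock": time; "joints": joint angles; "joint_vel": joint speeds; "effort": joint torques, N m; "tcp_pos": TCP position; "tool_rot": TCP orientation; "force": force on the tool from outside, world axes, zero at the start; "moment": the same for the moment, N m; "gripper_width": opening from 0.0 (shut) to 1.0 (fully open).
Only numpy, scipy, OpenCV 4.12 (cv2) and the standard library are available. Lean on these libraries where they do the work, as an engineer would, in place of code of your own. Each camera call takes 0.05 s, during which the arm holds its last target.

## Working session

There is one attempt and no reset: what is moved stays moved. The work goes in short steps, Python scripts to look and compute and a shell command to move; the robot and the scene stay as the last step left them, time stands still between calls to the robot, and variables do not carry over. Pictures are saved under pics/ and viewed, and the job is handed in when it is done.

```bash
ls -la; mkdir -p pics
python3 - <<'E'
from station import get_obs, optics, ticket, nets
import cv2
print(get_obs())
for n in ("side","top"):
    p=optics.read_camera(n); print(n,p["K"],p["k1"],p["position"],p["attitude"],p["shot"])
    cv2.imwrite(f"pics/{n}0.png",p["pixels"][:,:,::-1])
E
```

```text
total 12
drwxr-xr-x  3 agent agent 4096 Dec  6 23:46 .
drwxr-xr-x 23 root  root  4096 Dec  6 23:46 ..
drwxr-xr-x  2 agent agent 4096 Dec  6 23:46 pics
{'clock': 0.0, 'joints': array([ 1.11458555e+00,  3.13435693e-01,  1.49838831e+00,  2.25498334e-05,
        1.33100597e+00, -2.23421064e-01]), 'joint_vel': array([ 7.33729908e-05,  1.06717462e-03,  1.12771430e-03, -2.59014684e-04,
       -1.52599381e-03, -7.46289849e-04]), 'effort': array([-2.29037010e-03, -4.02216017e+01, -2.52273470e+01,  6.93187513e-02,
        3.52430984e-02, -1.38137148e-04]), 'tcp_pos': array([0.12112067, 0.51080572, 0.40418662]), 'tool_rot': array([-3.64798148e-01, -3.11990426e+00,  1.82071256e-03]), 'force': array([-0.12866103, -0.35681769, -0.00548845]), 'moment': array([-0.0338978 ,  0.01829308,  0.01221345]), 'gripper_width': 1.0002415526427717}
side [[451.82775455   0.         319.0293698 ]
 [  0.         451.82775455 195.79799291]
 [  0.           0.           1.        ]] -0.061348219017372856 [0.25859146 0.87573234 0.71175658] [ 0.1686246  -1.37857973 -2.52282345] 1
top [[507.92045627   0.         321.71505599]
 [  0.         507.92045627 208.91198092]
 [  0.           0.           1.        ]] -0.08268573316498892 [-0.02505924  0.16019812  1.28920185] [ 0.29766826 -0.41539231 -1.85306267] 2
```

View pics/side0.png

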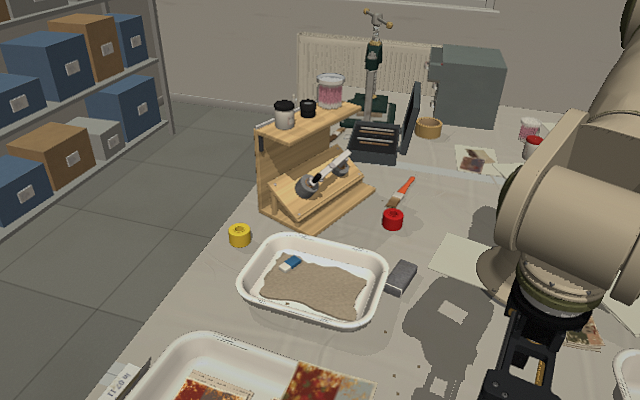

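View pics/top0.png

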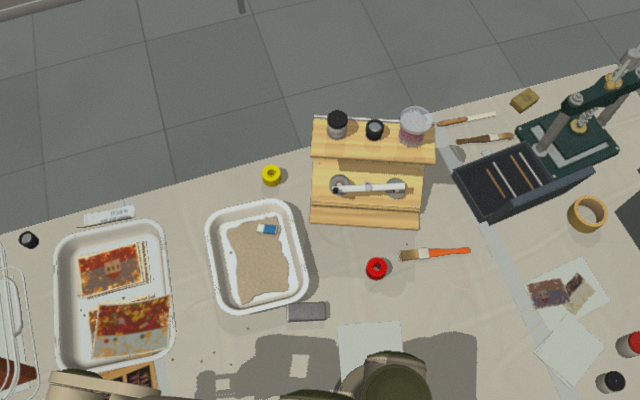

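The side view shows the rack at about (310,170), the small tray at about (315,280), a red look-alike at (392,219) and a yellow one at (239,235). The top view shows the rack at about (370,180), the keeper knob or white bar from (337,187) to (405,187), the tray at about (258,255) and the eraser at (267,229).

```bash
cat > h.py <<'E'
import numpy as np, cv2
from scipy.spatial.transform import Rotation as R
from scipy.optimize import least_squares
def proj(cam,P):
    P=np.atleast_2d(P); q=(P-cam["position"])@R.from_rotvec(cam["attitude"]).as_matrix()
    x=q[:,0]/-q[:,2]; y=-q[:,1]/-q[:,2]; r2=x*x+y*y; s=1+cam["k1"]*r2
    K=cam["K"]; return np.c_[K[0,0]*x*s+K[0,2],K[1,1]*y*s+K[1,2]]
def ray(cam,uv):
    K=cam["K"]; d=np.array([(uv[0]-K[0,2])/K[0,0],(uv[1]-K[1,2])/K[1,1]]); u=d.copy()
    for _ in range(20): u=d/(1+cam["k1"]*(u@u))
    v=R.from_rotvec(cam["attitude"]).apply([u[0],-u[1],-1.]); return np.array(cam["position"]),v
def onplane(cam,uv,z):
    o,v=ray(cam,uv); return o+v*(z-o[2])/v[2]
def tri(cs,uvs):
    A=np.zeros((3,3));b=np.zeros(3)
    for c,u in zip(cs,uvs):
        o,v=ray(c,u); v=v/np.linalg.norm(v); M=np.eye(3)-np.outer(v,v); A+=M;b+=M@o
    p=np.linalg.solve(A,b); return p,[np.linalg.norm(proj(c,p)[0]-u) for c,u in zip(cs,uvs)]
E
python3 - <<'E'
from station import get_obs, optics, nets
from h import *
import pickle
c={n:optics.read_camera(n) for n in("side","top")}
pickle.dump(c,open("c0.pkl","wb"))
for q in ["rack","deck","knob","keeper","wide_roll_c","narrow_roll_c","tray","tray_eraser","flat_brush"]:
    for n in c:
        r=nets.place_of(q,c[n]); print(q,n,[(round(x["p"],2),np.round(x["centre"][::-1],1).tolist()) for x in r[:4]])
for n in c:
    im=c[n]["pixels"][:,:,::-1]
    x0,y0,w,h=(245,60,160,180) if n=="side" else (295,95,150,145)
    f=3.3 if n=="side" else 4
    cv2.imwrite(f"pics/z{n}.png",cv2.resize(im[y0:y0+h,x0:x0+w],None,fx=f,fy=f,interpolation=cv2.INTER_CUBIC))
print(get_obs()["clock"])
E
```

```text
rack side [(0.94, [317.9, 202.8])]
rack top [(0.87, [365.5, 194.9]), (0.37, [337.1, 192.9])]
deck side [(0.73, [320.0, 179.5])]
deck top [(0.8, [364.3, 183.9])]
knob side [(0.82, [317.7, 175.1])]
knob top [(0.83, [335.8, 194.2])]Traceback (most recent call last):
  File "<stdin>", line 8, in <module>
ValueError: it knows: deck, flat_brush, knob, narrow_roll, rack, tray, tray_eraser, wide_roll
```

Run:
```python
from station import get_obs, optics, nets
from h import *
import pickle
c={n:optics.read_camera(n) for n in("side","top")}
pickle.dump(c,open("c0.pkl","wb"))
for q in ["rack","deck","knob","wide_roll","narrow_roll","wide_roll_c","tray","tray_eraser","flat_brush"]:
    for n in c:
        try: r=nets.place_of(q,c[n]); print(q,n,[(round(x["p"],2),np.round(x["centre"][::-1],1).tolist()) for x in r[:4]])
        except Exception as e: print(q,e)
for n in c:
    im=c[n]["pixels"][:,:,::-1]
    x0,y0,w,h=(245,60,160,180) if n=="side" else (295,95,150,145)
    f=3.3 if n=="side" else 4
    cv2.imwrite(f"pics/z{n}.png",cv2.resize(im[y0:y0+h,x0:x0+w],None,fx=f,fy=f,interpolation=cv2.INTER_CUBIC))
print(get_obs()["clock"])
```

```text
rack side []
rack top [(0.74, [361.5, 198.5])]
deck side [(0.68, [316.6, 179.7])]
deck top [(0.73, [366.5, 181.7])]
knob side [(0.71, [320.6, 177.3]), (0.38, [340.3, 169.1])]
knob top [(0.92, [338.2, 190.0])]
wide_roll side [(0.93, [238.7, 231.9]), (0.79, [309.7, 185.6]), (0.79, [389.7, 221.3]), (0.5, [318.9, 199.6])]
wide_roll top [(0.55, [377.3, 268.6]), (0.53, [270.9, 170.4]), (0.5, [338.6, 179.6])]
narrow_roll side [(0.47, [337.9, 165.5])]
narrow_roll top [(0.5, [390.0, 182.6])]
wide_roll_c side [(0.93, [238.7, 231.9]), (0.79, [309.7, 185.6]), (0.79, [389.7, 221.3]), (0.5, [318.9, 199.6])]
wide_roll_c top [(0.55, [377.3, 268.6]), (0.53, [270.9, 170.4]), (0.5, [338.6, 179.6])]
tray side [(0.9, [317.8, 291.7])]
tray top [(0.81, [258.1, 257.7])]
tray_eraser side [(0.7, [288.7, 263.3])]
tray_eraser top [(0.74, [269.1, 230.4])]
flat_brush side [(0.51, [402.6, 193.4]), (0.44, [321.5, 175.7])]
flat_brush top [(0.78, [432.9, 255.3])]
1.5
```

View pics/zside.png

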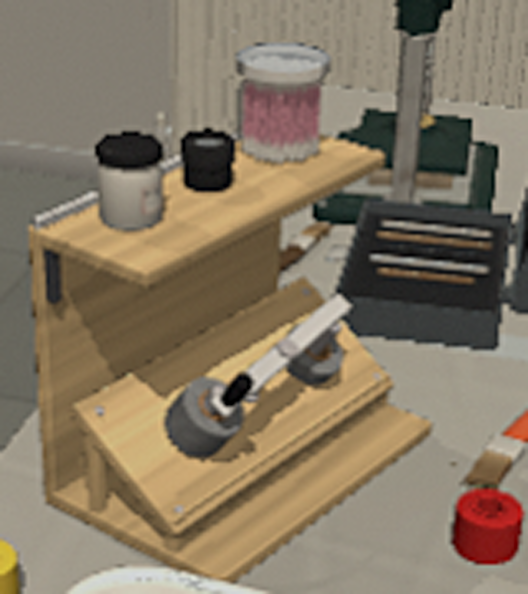

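View pics/ztop.png

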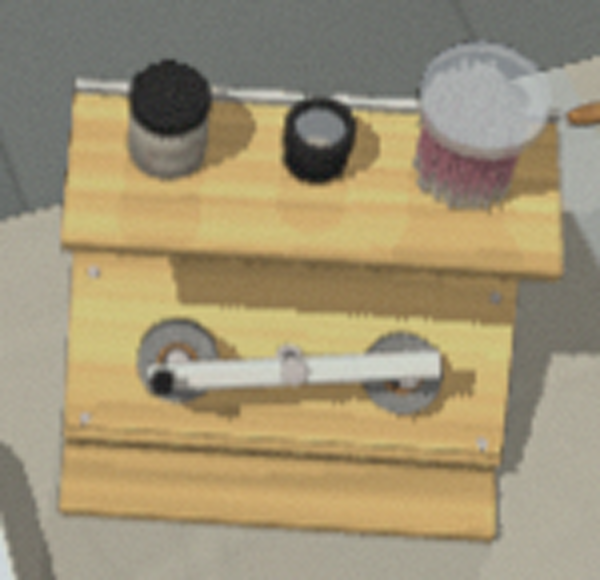

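```bash
cat >> h.py <<'E'
s35,c35=np.sin(np.radians(35)),np.cos(np.radians(35))
def rackRT(p):
    Rr=R.from_euler("z",p[2]).as_matrix()
    Rd=Rr@np.array([[c35,0,-s35],[0,1,0],[s35,0,c35]])
    return Rr,Rd,np.array([p[0],p[1],0.075+(p[4] if len(p)>4 else 0)])
def deckpts(p,D):
    Rr,Rd,o=rackRT(p); return o+np.atleast_2d(D)@Rd.T
def kp(th,r,z): return [-r*np.sin(th),r*np.cos(th),z]
E
cat > fit.py <<'E'
from h import *
import pickle
c=pickle.load(open("c0.pkl","rb"))
S=lambda u,v:(245+u/3.3,60+v/3.3)
T=lambda u,v:(295+u/4,95+v/4)
def obs(p):
    th=p[3]
    D={'BL':[.065,.15,0],'FL':[-.065,.15,0],'FR':[-.065,-.15,0],'BR':[.065,-.15,0],'kt':kp(th,.085,.097),
       'piv':[0,0,.067],'be':kp(th,-.095,.067)}
    o=[('side','BL',S(75,408)),('side','FL',S(172,528)),('side','FR',S(393,378)),('side','BR',S(305,280)),
       ('side','kt',S(243,378)),('side','be',S(343,300)),
       ('top','FL',T(68,436)),('top','FR',T(499,463)),('top','kt',T(161,384)),('top','be',T(440,364))]
    return D,o
def res(p):
    D,o=obs(p); e=[]
    for n,k,uv in o: e+=list(proj(c[n],deckpts(p,D[k]))[0]-uv)
    return np.array(e)
best=None
for yaw in np.arange(-3,3.2,.5):
    r=least_squares(res,[.45,.1,yaw,0],loss='soft_l1')
    if best is None or r.cost<best.cost: best=r
p=best.x; print(np.round(p,4),best.cost)
for (n,k,uv),e in zip(obs(p)[1],res(p).reshape(-1,2)): print(n,k,e.round(1))
Rr,Rd,o=rackRT(p); print(Rd.round(3))
print("wide c",deckpts(p,[0,.075,.023]),"knob",deckpts(p,kp(p[3],.085,.088)))
for n in c: print(n,proj(c[n],deckpts(p,[[0,.075,.023],[0,-.075,.014],[0,0,0]])).round(0).tolist())
# tray
for q,u in {'tray':((317.8,291.7),(258.1,257.7)),'eraser':((288.7,263.3),(269.1,230.4)),'brush':((402.6,193.4),(432.9,255.3))}.items():
    print(q,onplane(c['side'],u[0],0.0).round(3),onplane(c['top'],u[1],0.0).round(3))
pickle.dump(p,open("p.pkl","wb"))
E
python3 fit.py
```

```text
[ 0.5475 -0.1599 -0.3896  0.1136] 7.197268346851433
side BL [-1.2 -2.4]
side FL [0.9 0.8]
side FR [0.2 0.9]
side BR [-0.7 -2.6]
side kt [-0.2 -0.4]
side be [-0. -1.]
top FL [-1.5  0.5]
top FR [0.5 1. ]
top kt [-0.  -0.2]
top be [ 0.3 -0. ]
[[ 0.758  0.38  -0.531]
 [-0.311  0.925  0.218]
 [ 0.574  0.     0.819]]
wide c [[ 0.56376622 -0.08547846  0.0938405 ]] knob [[ 0.52556825 -0.05957877  0.14156093]]
side [[305.0, 185.0], [338.0, 165.0], [319.0, 178.0]]
top [[339.0, 184.0], [395.0, 187.0], [367.0, 185.0]]
tray [0.447 0.186 0.   ] [0.465 0.176 0.   ]
eraser [0.539 0.118 0.   ] [0.533 0.126 0.   ]
brush [ 0.322 -0.276  0.   ] [ 0.325 -0.274  0.   ]
```

```bash
cat > tray.py <<'E'
from station import nets,optics,get_obs
from h import *
import pickle
c={n:optics.read_camera(n) for n in("side","top")}
for n in c:
    m=nets.regions_of("tray",c[n])
    print(n,[x["p"] for x in m],m[0]["extent"])
    cs,_=cv2.findContours(m[0]["pixels"].astype(np.uint8),cv2.RETR_EXTERNAL,cv2.CHAIN_APPROX_NONE)
    k=max(cs,key=cv2.contourArea)[:,0,:]
    P=np.array([onplane(c[n],u,0.05)[:2] for u in k.astype(float)])
    P=P.astype(np.float32)*1000
    print(n,"rim",cv2.minAreaRect(P))
    m=nets.regions_of("tray_eraser",c[n])
    if m:
        cs,_=cv2.findContours(m[0]["pixels"].astype(np.uint8),cv2.RETR_EXTERNAL,cv2.CHAIN_APPROX_NONE)
        k=max(cs,key=cv2.contourArea)[:,0,:]
        P=np.array([onplane(c[n],u,0.02)[:2] for u in k.astype(float)],np.float32)*1000
        print(n,"eraser",cv2.minAreaRect(P))
p=pickle.load(open("p.pkl","rb"))
for n in c:
    im=c[n]["pixels"][:,:,::-1]; x0,y0,w,h=(245,60,160,180) if n=="side" else (295,95,150,145)
    f=4; im=cv2.resize(im[y0:y0+h,x0:x0+w],None,fx=f,fy=f,interpolation=cv2.INTER_CUBIC)
    def pl(D,col,cl=True):
        q=((proj(c[n],deckpts(p,D))-[x0-.0,y0-.0])*f).astype(np.int32)
        cv2.polylines(im,[q],cl,col,1,cv2.LINE_AA)
    pl([[.065,.15,0],[-.065,.15,0],[-.065,-.15,0],[.065,-.15,0]],(0,0,255))
    a=np.linspace(0,6.28,30)
    for y,z0,z1 in((.075,.003,.043),(-.075,.003,.025)):
        for z in(z0,z1): pl(np.c_[.027*np.cos(a),y+.027*np.sin(a),0*a+z],(255,0,0))
        pl([[0,y,0],[0,y,.058]],(0,255,0),False)
    pl([kp(p[3],-.095,.067),kp(p[3],.095,.067)],(255,0,255),False)
    pl([kp(p[3],.085,.067),kp(p[3],.085,.097)],(0,255,255),False)
    Rr,Rd,o=rackRT(p)
    L=np.array([[-.024,.15,.161],[-.024,-.15,.161]])@Rr.T+o
    q=((proj(c[n],L)-[x0,y0])*f).astype(np.int32); cv2.polylines(im,[q],False,(255,255,0),1)
    cv2.imwrite(f"pics/ov_{n}.png",im[:600])
print(get_obs()["clock"])
E
python3 tray.py
```

```text
side [0.83] [238.6, 233.7, 388.6, 334.5]
side rim ((457.3392639160156, 187.92916870117188), (248.74822998046875, 298.26190185546875), 85.93937683105469)
side eraser ((527.7477416992188, 138.9471435546875), (57.8076057434082, 30.039684295654297), 66.62371063232422)
top [0.6] [205.7, 194.9, 309.6, 318.8]
top rim ((460.7168884277344, 180.09434509277344), (242.08682250976562, 306.29718017578125), 87.04761505126953)
top eraser ((533.1597290039062, 131.59197998046875), (52.260013580322266, 29.491924285888672), 71.90779876708984)
1.8
```

View pics/ov_side.png

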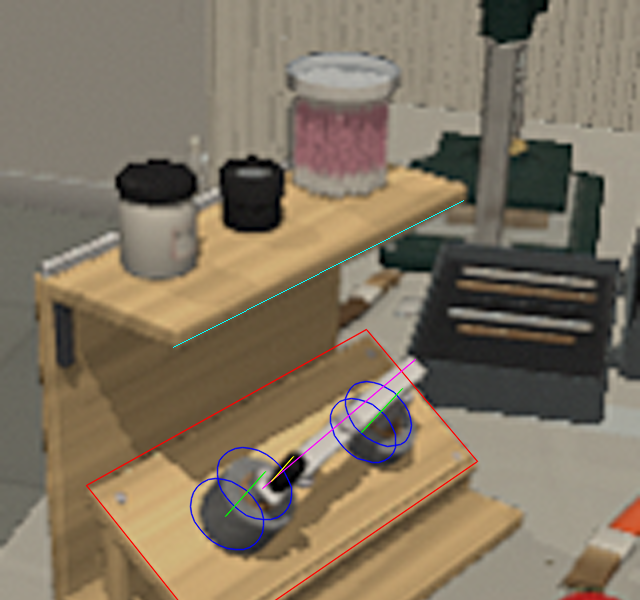

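View pics/ov_top.png

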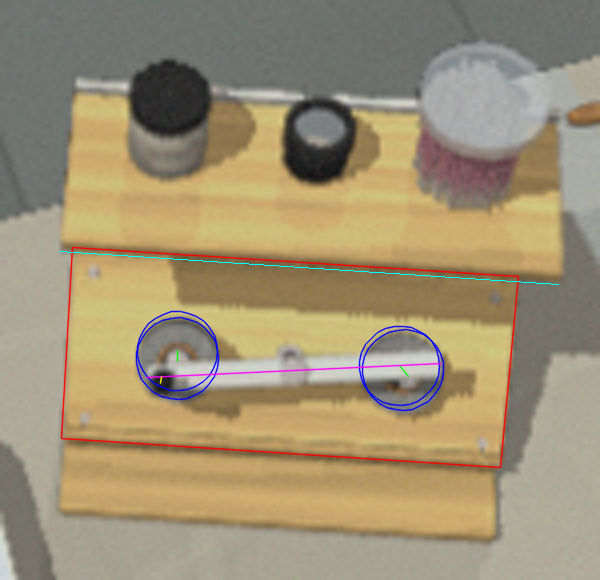

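Run:
```python
import cv2
im=cv2.imread("pics/side0.png"); cv2.imwrite("pics/zs8.png",cv2.resize(im[145:220,285:385],None,fx=8,fy=8,interpolation=cv2.INTER_CUBIC))
im=cv2.imread("pics/top0.png"); cv2.imwrite("pics/zt7.png",cv2.resize(im[155:215,305:419],None,fx=7,fy=7,interpolation=cv2.INTER_CUBIC))
```

```text
(no output)
```

View pics/zs8.png

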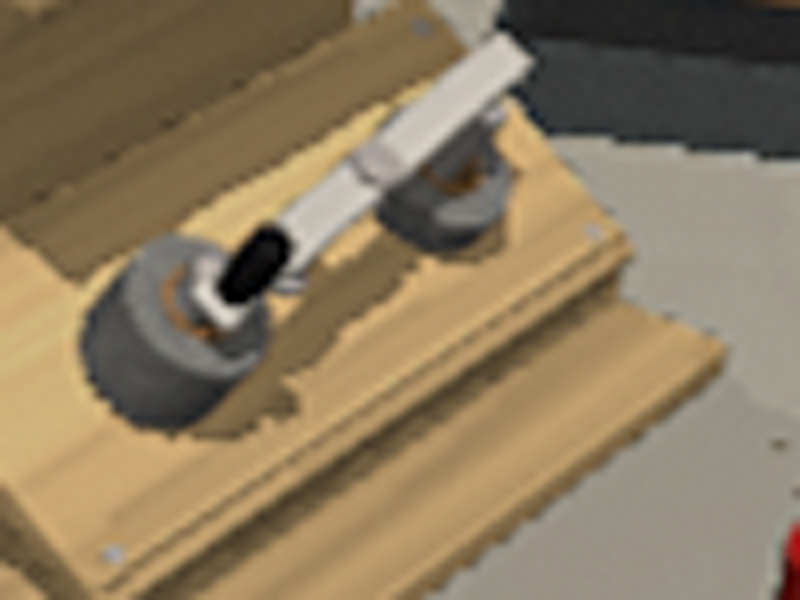

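View pics/zt7.png

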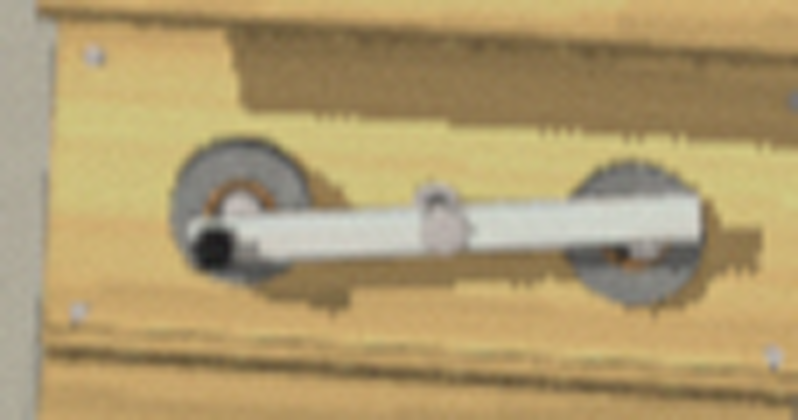

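```bash
cat > fit2.py <<'E'
from h import *
import pickle
c=pickle.load(open("c0.pkl","rb"))
S=lambda u,v:(285-.5+(u+.5)/8,145-.5+(v+.5)/8)
T=lambda u,v:(305-.5+(u+.5)/7,155-.5+(v+.5)/7)
Z=lambda u,v:(245-.5+(u+.5)/3.3,60-.5+(v+.5)/3.3)
def obs(p):
    th=p[3];a,b=p[8:10]
    D={'sBL':[a,b,0],'sFL':[-a,b,0],'sFR':[-a,-b,0],'sBR':[a,-b,0],'kt':kp(th,.085,.097),'wt':[0,.075,.043],'nt':[0,-.075,.025],
       'piv':[0,0,.069],'be':kp(th,-.095,.067),'w':[0,.075,.035],'FR':[-.065,-.15,0]}
    o=[('side','sBL',Z(100,410)),('side','sFL',S(113,553)),('side','sFR',S(593,232)),('side','sBR',S(422,27)),
       ('side','kt',S(270,240)),('side','be',S(518,50)),('side','piv',S(378,163)),('side','wt',S(205,305)),('side','FR',S(630,240)),
       ('top','sBL',T(93,55)),('top','sFL',T(78,312)),('top','sFR',T(772,355)),('top','sBR',T(797,100)),
       ('top','kt',T(213,245)),('top','be',T(698,218)),('top','piv',T(443,228)),('top','wt',T(242,212)),('top','nt',T(635,234))]
    return D,o
def res(p,full=True):
    D,o=obs(p); e=[]
    for n,k,uv in o: e+=list(proj(c[n],deckpts(p[:5],D[k]))[0]-uv+(np.array([0,0]) if n=='top' else 1)*p[5:7])
    if full: e+=list(p[5:7]/2)+[p[4]/.001]
    return np.array(e)
r=least_squares(res,[.5475,-.16,-.39,.11,0,0,0,0,.045,.13],loss='soft_l1')
p=r.x; print(np.round(p,4),r.cost)
for (n,k,uv),e in zip(obs(p)[1],res(p,False).reshape(-1,2)): print(n,k,e.round(1))
Rr,Rd,o=rackRT(p[:5]); print(Rd.round(3))
print("wide c",deckpts(p[:5],[0,.075,.023]),"knob",deckpts(p[:5],kp(p[3],.085,.088)))
pickle.dump(p[:5],open("p.pkl","wb"))
E
python3 fit2.py
```

```text
[ 5.490e-01 -1.591e-01 -3.835e-01  9.650e-02 -1.000e-04  9.820e-01
  2.557e-01 -7.857e-01  4.980e-02  1.353e-01] 3.8528189018091967
side sBL [-0.3  0.2]
side sFL [0.1 0.3]
side sFR [-0.2  0. ]
side sBR [-0.2  0.1]
side kt [ 0.3 -0.5]
side be [ 0.2 -0.3]
side piv [-0.2  0.1]
side wt [-1.  -1.5]
side FR [1.2 1.1]
top sBL [-0.1  0.4]
top sFL [0.1 0.1]
top sFR [ 0.1 -0. ]
top sBR [-0.3 -0. ]
top kt [-0.1  0.4]
top be [0.6 0.3]
top piv [0.2 0.2]
top wt [-0.2 -0.5]
top nt [ 0. -1.]
[[ 0.76   0.374 -0.532]
 [-0.306  0.927  0.215]
 [ 0.574  0.     0.819]]
wide c [[ 0.56484737 -0.08465749  0.09377979]] knob [[ 0.52764614 -0.05929141  0.14232802]]
```

```bash
cat > plan.py <<'E'
from h import *
import pickle,sys
from station import get_obs
p=pickle.load(open("p.pkl","rb"))
Rr,Rd,O=rackRT(p)
def tilt(sign):
    z=-Rd[:,2]; y=sign*Rd[:,1]; return np.c_[np.cross(y,z),y,z]
def deckpose(D,sign,Rt=None):   # grasp point at deck coords
    Rt=tilt(sign) if Rt is None else Rt
    return deckpts(p,D)[0]-Rt[:,2]*.147,Rt
def rows(target,n,dec=1):
    tp,Rt=target; s=get_obs(); R0=R.from_rotvec(s["tool_rot"]); w=(R0.inv()*R.from_matrix(Rt)).as_rotvec()
    d=tp-s["tcp_pos"]; L=[];W=[]; Rk=R0
    for k in range(n):
        L.append((Rk.inv().apply(d/n)*1000).round(dec).tolist()); W.append((w/n).round(4).tolist()); Rk=Rk*R.from_rotvec(w/n)
    print("dist",np.linalg.norm(d).round(4),"ang",np.linalg.norm(w).round(3),"per row",(np.linalg.norm(d)/n*1000).round(1),(np.degrees(np.linalg.norm(w)/n)).round(2))
    for i in range(0,n,5): print('{"linear":%s,"twist":%s}'%(L[i:i+5],W[i:i+5]))
def grasp():
    s=get_obs(); R0=R.from_rotvec(s["tool_rot"]).as_matrix(); g=s["tcp_pos"]+.147*R0[:,2]
    return (g-O)@Rd, Rd.T@R0
E
python3 - <<'E'
from plan import *
th=.0965
for sg in(1,-1):
    print(sg); rows(deckpose(kp(th,.085,.20),sg),15)
print(R.from_rotvec(get_obs()["tool_rot"]).as_matrix().round(2))
E
```

```text
1
dist 0.5827 ang 0.629 per row 38.8 2.4
{"linear":[[-25.3, -29.2, 3.3], [-25.5, -29.0, 4.5], [-25.5, -28.7, 5.6], [-25.6, -28.5, 6.7], [-25.6, -28.2, 7.8]],"twist":[[0.0031, -0.0406, 0.0097], [0.0031, -0.0406, 0.0097], [0.0031, -0.0406, 0.0097], [0.0031, -0.0406, 0.0097], [0.0031, -0.0406, 0.0097]]}
{"linear":[[-25.5, -27.9, 9.0], [-25.4, -27.6, 10.1], [-25.2, -27.4, 11.2], [-25.0, -27.1, 12.3], [-24.7, -26.8, 13.4]],"twist":[[0.0031, -0.0406, 0.0097], [0.0031, -0.0406, 0.0097], [0.0031, -0.0406, 0.0097], [0.0031, -0.0406, 0.0097], [0.0031, -0.0406, 0.0097]]}
{"linear":[[-24.4, -26.5, 14.5], [-24.1, -26.2, 15.5], [-23.7, -25.9, 16.6], [-23.2, -25.7, 17.6], [-22.7, -25.4, 18.6]],"twist":[[0.0031, -0.0406, 0.0097], [0.0031, -0.0406, 0.0097], [0.0031, -0.0406, 0.0097], [0.0031, -0.0406, 0.0097], [0.0031, -0.0406, 0.0097]]}
-1
dist 0.5827 ang 2.998 per row 38.8 11.45
{"linear":[[-25.3, -29.2, 3.3], [-19.4, -33.3, 5.1], [-12.8, -36.0, 7.1], [-5.8, -37.3, 9.3], [1.2, -37.1, 11.5]],"twist":[[0.0601, 0.0045, -0.1906], [0.0601, 0.0045, -0.1906], [0.0601, 0.0045, -0.1906], [0.0601, 0.0045, -0.1906], [0.0601, 0.0045, -0.1906]]}
{"linear":[[8.1, -35.4, 13.7], [14.5, -32.4, 15.8], [20.2, -28.0, 17.7], [25.0, -22.6, 19.4], [28.6, -16.3, 20.7]],"twist":[[0.0601, 0.0045, -0.1906], [0.0601, 0.0045, -0.1906], [0.0601, 0.0045, -0.1906], [0.0601, 0.0045, -0.1906], [0.0601, 0.0045, -0.1906]]}
{"linear":[[30.9, -9.3, 21.6], [31.9, -2.0, 22.1], [31.5, 5.4, 22.1], [29.7, 12.6, 21.7], [26.5, 19.2, 20.9]],"twist":[[0.0601, 0.0045, -0.1906], [0.0601, 0.0045, -0.1906], [0.0601, 0.0045, -0.1906], [0.0601, 0.0045, -0.1906], [0.0601, 0.0045, -0.1906]]}
[[-0.97  0.23  0.  ]
 [ 0.23  0.97  0.  ]
 [-0.    0.   -1.  ]]
```

```bash
python3 -m inch '{"linear":[[-25,-29,3.3],[-25.5,-29,4.5],[-25.5,-28.7,5.6],[-25.6,-28.5,6.7],[-25.6,-28.2,7.8]],"twist":[[0.003,-0.04,0.01],[0.003,-0.04,0.01],[0.003,-0.04,0.01],[0.003,-0.04,0.01],[0.003,-0.04,0.01]]}' -1 10
python3 -m inch '{"linear":[[-25.5,-28,9],[-25.4,-27.6,10],[-25.2,-27.4,11],[-25,-27,12.3],[-24.7,-26.8,13.4]],"twist":[[0.003,-0.04,0.01],[0.003,-0.04,0.01],[0.003,-0.04,0.01],[0.003,-0.04,0.01],[0.003,-0.04,0.01]]}'
python3 - <<'E'
from plan import *
rows(deckpose(kp(.0965,.085,.20),1),10)
print(get_obs()["joints"].round(3))
E
```

```text
clock: 2.3
tcp_pos: [0.2114, 0.3362, 0.3872]
tool_rot: [0.407, 2.908, -0.056]
force: [1.7, 0.9, 0.4]
gripper_width: 1.005
clock: 2.8
tcp_pos: [0.303, 0.1578, 0.3718]
tool_rot: [0.447, 2.69, -0.106]
force: [1.6, 1.1, -0.7]
gripper_width: 0.994
dist 0.1842 ang 0.198 per row 18.4 1.14
{"linear":[[-11.6, -12.4, 7.2], [-11.5, -12.4, 7.4], [-11.4, -12.3, 7.6], [-11.3, -12.2, 7.9], [-11.2, -12.1, 8.1]],"twist":[[0.0019, -0.0191, 0.0049], [0.0019, -0.0191, 0.0049], [0.0019, -0.0191, 0.0049], [0.0019, -0.0191, 0.0049], [0.0019, -0.0191, 0.0049]]}
{"linear":[[-11.1, -12.1, 8.4], [-11.0, -12.0, 8.6], [-10.9, -11.9, 8.8], [-10.8, -11.9, 9.1], [-10.7, -11.8, 9.3]],"twist":[[0.0019, -0.0191, 0.0049], [0.0019, -0.0191, 0.0049], [0.0019, -0.0191, 0.0049], [0.0019, -0.0191, 0.0049], [0.0019, -0.0191, 0.0049]]}
[ 0.185 -0.121  2.091 -0.286  0.826 -0.898]
```

```bash
python3 -m inch '{"linear":[[-24,-25,15],[-23.5,-25,15.5],[-23,-25,16],[-23,-24.5,16.5],[-22,-24,17]],"twist":[[0.004,-0.039,0.01],[0.004,-0.039,0.01],[0.004,-0.039,0.01],[0.004,-0.039,0.01],[0.004,-0.039,0.01]]}'
python3 - <<'E'
from plan import *
rows(deckpose(kp(.0965,.085,.13),1),5)
print(get_obs()["joints"].round(3),grasp()[0])
from station import optics
c=optics.read_camera("side"); cv2.imwrite("pics/s2.png",cv2.resize(c["pixels"][100:250,230:430,::-1],None,fx=4,fy=4,interpolation=cv2.INTER_CUBIC))
c=optics.read_camera("top"); cv2.imwrite("pics/t2.png",cv2.resize(c["pixels"][95:245,295:445,::-1],None,fx=4,fy=4,interpolation=cv2.INTER_CUBIC))
E
```

```text
clock: 3.3
tcp_pos: [0.393, -0.0148, 0.3589]
tool_rot: [0.487, 2.473, -0.16]
force: [0.8, 0.7, 0.2]
gripper_width: 0.999
dist 0.0707 ang 0.019 per row 14.1 0.21
{"linear":[[1.9, 1.9, 13.9], [1.9, 1.9, 13.9], [1.8, 1.9, 13.9], [1.8, 1.8, 13.9], [1.7, 1.8, 13.9]],"twist":[[-0.0009, 0.0035, -0.0009], [-0.0009, 0.0035, -0.0009], [-0.0009, 0.0035, -0.0009], [-0.0009, 0.0035, -0.0009], [-0.0009, 0.0035, -0.0009]]}
[-0.33  -0.019  2.06  -0.078  0.474 -1.454] [0.00266169 0.07486576 0.19964889]
```

View pics/s2.png

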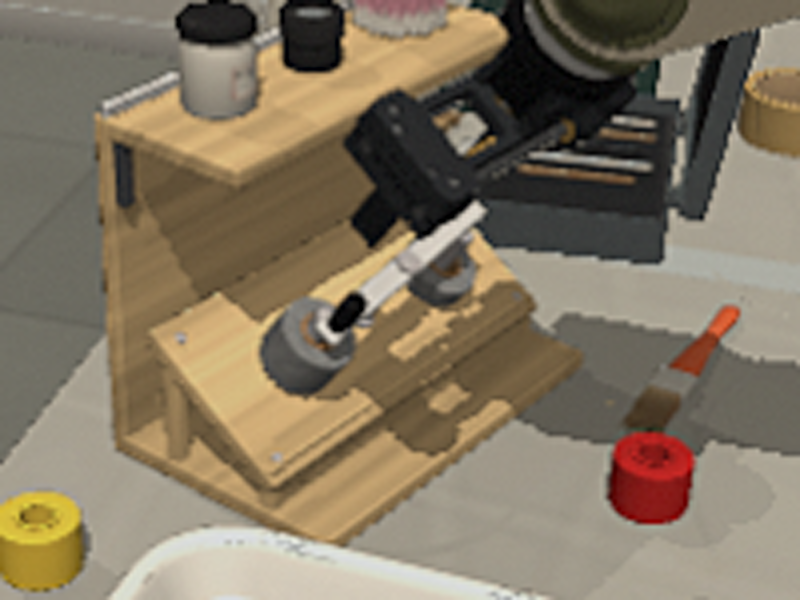

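View pics/t2.png

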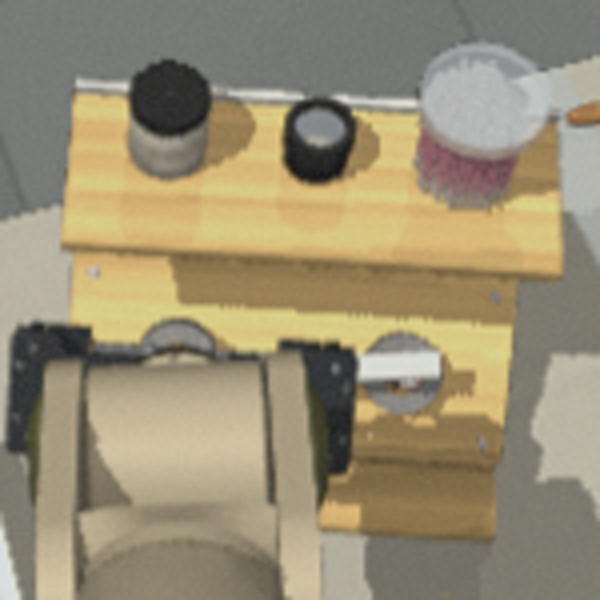

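The side view shows the open gripper leaning along the spindles, above and up-slope of the knob, with the near fingertip at about (324,158) in full-picture pixels. The top view shows the gripper centred over the knob end.

Run:
```python
from plan import *
c=pickle.load(open("c0.pkl","rb"))
s=get_obs(); R0=R.from_rotvec(s["tool_rot"]).as_matrix()
for y in(.044,.061):
  for x in(-.009,.009):
    print(y,x,((proj(c["side"],s["tcp_pos"]+R0@[x,y,.166])[0]-[230,100])*4).round(0))
```

```text
0.044 -0.009 [359. 214.]
0.044 0.009 [378. 238.]
0.061 -0.009 [340. 225.]
0.061 0.009 [360. 249.]
```

```bash
python3 -m inch '{"linear":[[2,2,14],[2,2,14],[2,2,14],[2,2,14],[1.5,2,14]],"twist":[[-0.001,0.0035,-0.001],[-0.001,0.0035,-0.001],[-0.001,0.0035,-0.001],[-0.001,0.0035,-0.001],[-0.001,0.0035,-0.001]]}'
python3 - <<'E'
from plan import *
rows(deckpose(kp(.0965,.085,.091),1),5)
print(grasp()[0])
from station import optics
c=optics.read_camera("side"); cv2.imwrite("pics/s3.png",cv2.resize(c["pixels"][130:220,270:390,::-1],None,fx=6,fy=6,interpolation=cv2.INTER_CUBIC))
E
```

```text
clock: 3.9
tcp_pos: [0.4279, -0.0177, 0.2959]
tool_rot: [0.487, 2.491, -0.152]
force: [0.1, 0.2, -0.2]
gripper_width: 0.996
dist 0.0378 ang 0.003 per row 7.6 0.03
{"linear":[[-0.1, -0.3, 7.6], [-0.1, -0.3, 7.6], [-0.1, -0.3, 7.6], [-0.1, -0.3, 7.6], [-0.1, -0.3, 7.6]],"twist":[[-0.0001, -0.0002, -0.0006], [-0.0001, -0.0002, -0.0006], [-0.0001, -0.0002, -0.0006], [-0.0001, -0.0002, -0.0006], [-0.0001, -0.0002, -0.0006]]}
[-0.00878626  0.08584089  0.12875073]
```

View pics/s3.png

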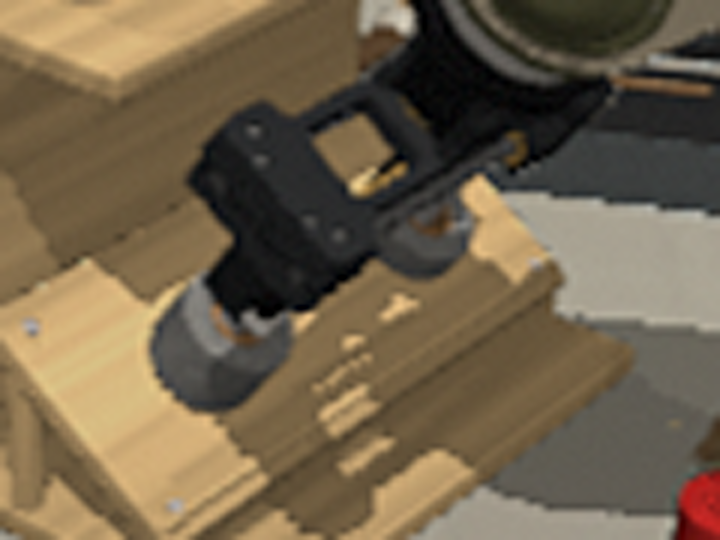

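The side view shows the near finger just in front of the knob, with the wide roll below it at about (225,345) in the crop. The fingertip also matched its predicted pixel position.

```bash
python3 -m inch '{"linear":[[0,0,8],[0,0,8],[0,0,8],[0,0,7.5],[0,0,7]],"twist":[[0,0,0],[0,0,0],[0,0,0],[0,0,0],[0,0,0]]}'
python3 -m inch '{"linear":[[0,0,0],[0,0,0],[0,0,0],[0,0,0],[0,0,0]],"twist":[[0,0,0],[0,0,0],[0,0,0],[0,0,0],[0,0,0]]}' 1 8
python3 -c "
from plan import *
print(grasp()[0])"
```

```text
clock: 4.45
tcp_pos: [0.4494, -0.0252, 0.2619]
tool_rot: [0.486, 2.493, -0.151]
force: [-17.1, 7.1, 24.0]
gripper_width: 1.0
clock: 4.95
tcp_pos: [0.4498, -0.0275, 0.263]
tool_rot: [0.488, 2.491, -0.156]
force: [-5.3, -2.7, 4.0]
gripper_width: 0.572
[-0.0079089   0.08445051  0.08806529]
```

```bash
python3 -m inch '{"linear":[[0,0,-2],[0,0,-2],[0,0,0],[0,0,0],[0,0,0]],"twist":[[0,0,0],[0,0,0],[0,0,0],[0,0,0],[0,0,0]]}' 1 8
python3 -c "
from plan import *
print(grasp()[0],get_obs()['force'],get_obs()['moment'])"
```

```text
clock: 5.45
tcp_pos: [0.4478, -0.0267, 0.266]
tool_rot: [0.488, 2.492, -0.156]
force: [-3.0, -4.4, 0.7]
gripper_width: 0.173
[-0.00803766  0.08447917  0.09183179] [-3.02284791 -4.40390121  0.72781247] [-0.51211735  0.45620221 -0.4640295 ]
```

```bash
python3 - <<'E'
import numpy as np
t=np.array([.0965,.25,.40,.55,.70,.85,1.0,1.15,1.3,1.42,1.52])
print(np.c_[np.diff(85*np.sin(t)),np.diff(85*np.cos(t))].round(1))
E
python3 -m inch '{"linear":[[12.8,-2.2,0],[12,-4,0],[11.3,-5.8,0],[10.3,-7.5,0],[9.1,-8.9,0]],"twist":[[0,0,0],[0,0,0],[0,0,0],[0,0,0],[0,0,0]]}'
python3 -c "
from plan import *
g=grasp()[0];print(g,np.arctan2(-g[0],g[1]),np.hypot(g[0],g[1]),get_obs()['force'],get_obs()['moment'])"
```

```text
[[ 12.8  -2.2]
 [ 12.1  -4.1]
 [ 11.3  -5.8]
 [ 10.3  -7.5]
 [  9.1  -8.9]
 [  7.7 -10.2]
 [  6.1 -11.2]
 [  4.3 -12. ]
 [  2.1 -10. ]
 [  0.9  -8.5]]
clock: 5.95
tcp_pos: [0.3934, -0.0328, 0.2325]
tool_rot: [0.48, 2.494, -0.151]
force: [-0.9, 6.2, -1.3]
gripper_width: 0.174
[-0.06684689  0.05915085  0.0919884 ] 0.846403198814617 0.08925990275433525 [-0.87288918  6.22334181 -1.30091829] [0.72284853 0.32664128 0.541914  ]
```

```bash
python3 -m inch '{"linear":[[4.5,-13,0],[6,-11,0],[4.3,-12,0],[2,-10,0],[1,-8.5,0]],"twist":[[0,0,0],[0,0,0],[0,0,0],[0,0,0],[0,0,0]]}'
python3 - <<'E'
from plan import *
from station import optics
g=grasp()[0];print(g,np.arctan2(-g[0],g[1]),np.hypot(g[0],g[1]),get_obs()['force'],get_obs()['moment'])
c=optics.read_camera("side"); cv2.imwrite("pics/s4.png",cv2.resize(c["pixels"][130:220,270:390,::-1],None,fx=6,fy=6,interpolation=cv2.INTER_CUBIC))
E
```

```text
clock: 6.45
tcp_pos: [0.3643, -0.0659, 0.222]
tool_rot: [0.474, 2.511, -0.139]
force: [-2.1, 2.7, 0.5]
gripper_width: 0.172
[-0.08730341  0.01879343  0.09174839] 1.358766180447216 0.08930329245059282 [-2.12857669  2.721548    0.5358305 ] [0.41451216 0.36562915 0.28091083]
```

View pics/s4.png

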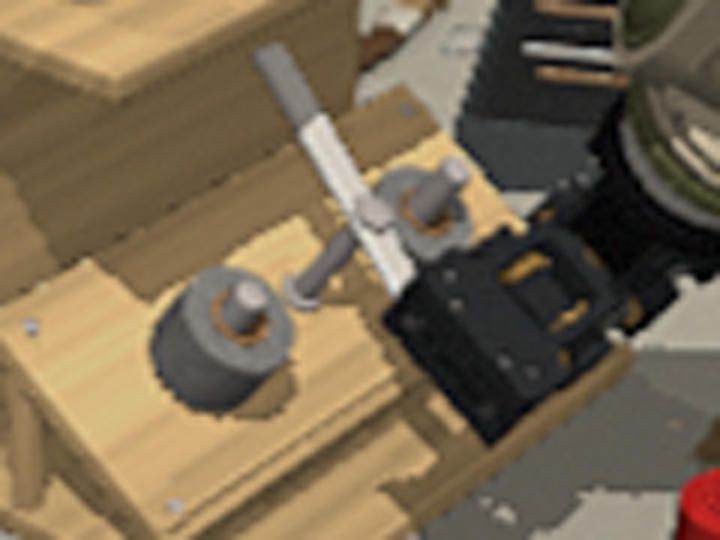

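The side view shows the bar turned to nearly along the slope. Both spindle tips are exposed: the wide roll's at crop (250,297), the narrow roll's at crop (450,170).

```bash
python3 -m inch '{"linear":[[0,-5,0],[0,-5,0],[0,-3,0],[0,0,0],[0,0,0]],"twist":[[0,0,0],[0,0,0],[0,0,0],[0,0,0],[0,0,0]]}'
python3 -m inch '{"linear":[[0,0,0],[0,0,0],[0,0,0],[0,0,-8],[0,0,-15]],"twist":[[0,0,0],[0,0,0],[0,0,0],[0,0,0],[0,0,0]]}' -1
python3 - <<'E'
from plan import *
c=pickle.load(open("c0.pkl","rb"))
g=grasp()[0];print(g,get_obs()['force'])
print((proj(c["side"],deckpts(p,[[0,.075,.058],[0,-.075,.058]]))-[269.5,129.5])*6)
E
```

```text
clock: 7.0
tcp_pos: [0.3587, -0.0779, 0.2213]
tool_rot: [0.474, 2.514, -0.137]
force: [-1.5, 0.7, -0.1]
gripper_width: 0.176
clock: 7.5
tcp_pos: [0.3475, -0.0735, 0.2404]
tool_rot: [0.476, 2.514, -0.138]
force: [0.3, 0.1, 1.2]
gripper_width: 0.606
[-0.0877311   0.00543961  0.11414479] [0.31298843 0.056468   1.16727523]
[[247.99656459 290.49556636]
 [452.67064472 165.15880406]]
```

```bash
python3 -m inch '{"linear":[[0,0,-12],[0,0,-15],[0,0,-15],[-10,8,-10],[-18,15,0]],"twist":[[0,0,0],[0,0,0],[0,0,0],[0,0,0],[0,0,0]]}' -0.6
python3 - <<'E'
from plan import *
rows(deckpose([-.002,.075,.13],1),5);print(grasp()[0],get_obs()["force"])
E
```

```text
clock: 8.0
tcp_pos: [0.3487, -0.0499, 0.3018]
tool_rot: [0.481, 2.514, -0.141]
force: [-0.3, -0.8, 0.1]
gripper_width: 0.802
dist 0.0821 ang 0.024 per row 16.4 0.27
{"linear":[[-10.9, 9.7, 7.6], [-10.9, 9.7, 7.6], [-10.8, 9.7, 7.6], [-10.8, 9.7, 7.7], [-10.7, 9.7, 7.7]],"twist":[[0.0012, -0.0045, 0.0006], [0.0012, -0.0045, 0.0006], [0.0012, -0.0045, 0.0006], [0.0012, -0.0045, 0.0006], [0.0012, -0.0045, 0.0006]]}
[-0.05882678  0.0272373   0.16881691] [-0.25046662 -0.82215277  0.0698439 ]
```

```bash
python3 -m inch '{"linear":[[-14,12,2],[-14,12,5],[-13,12,8],[-11,10,10],[-5,5,12]],"twist":[[0.001,-0.0045,0],[0.001,-0.0045,0],[0.001,-0.0045,0],[0.001,-0.0045,0],[0.001,-0.0045,0]]}'
python3 - <<'E'
from plan import *
from station import optics
rows(deckpose([-.002,.075,.07],1),5);print(grasp()[0],get_obs()["force"])
c=optics.read_camera("side"); cv2.imwrite("pics/s5.png",cv2.resize(c["pixels"][130:220,270:390,::-1],None,fx=6,fy=6,interpolation=cv2.INTER_CUBIC))
E
```

```text
clock: 8.5
tcp_pos: [0.435, -0.0258, 0.3068]
tool_rot: [0.477, 2.483, -0.154]
force: [0.1, 0.5, 0.1]
gripper_width: 0.797
dist 0.0629 ang 0.01 per row 12.6 0.12
{"linear":[[1.6, -1.2, 12.4], [1.6, -1.2, 12.4], [1.6, -1.2, 12.4], [1.5, -1.2, 12.4], [1.5, -1.2, 12.4]],"twist":[[0.0002, 0.0019, 0.0007], [0.0002, 0.0019, 0.0007], [0.0002, 0.0019, 0.0007], [0.0002, 0.0019, 0.0007], [0.0002, 0.0019, 0.0007]]}
[0.00686929 0.0812282  0.13216165] [0.11181117 0.54955674 0.07339148]
```

View pics/s5.png

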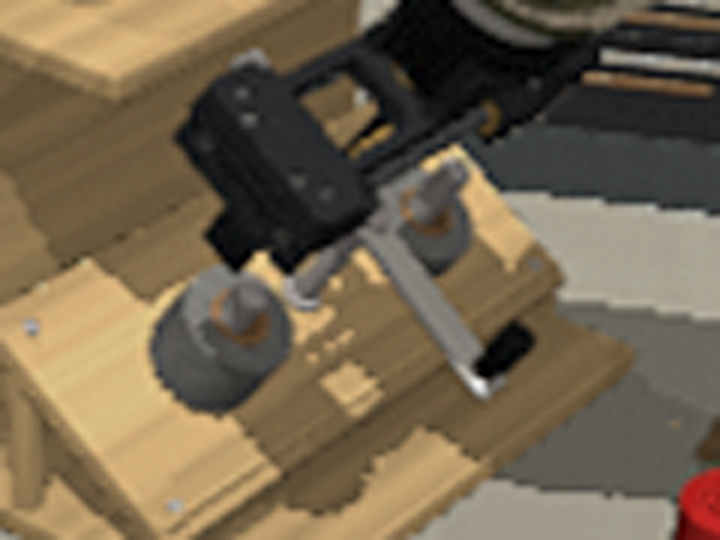

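The side view shows the bar open, with the knob down-slope at crop (510,350). The gripper sits above the wide roll at crop (225,340).

```bash
python3 -m inch '{"linear":[[4,-3,8],[4,-2,10],[1,-1,12],[0,0,12],[0,0,12]],"twist":[[0,0.002,0.001],[0,0.002,0.001],[0,0.002,0.001],[0,0.002,0.001],[0,0.002,0.001]]}'
python3 - <<'E'
from plan import *
from station import optics
rows(deckpose([-.002,.075,.036],1),5);print(grasp()[0],get_obs()["force"])
c=optics.read_camera("side"); cv2.imwrite("pics/s6.png",cv2.resize(c["pixels"][130:220,270:390,::-1],None,fx=6,fy=6,interpolation=cv2.INTER_CUBIC))
E
```

```text
clock: 9.05
tcp_pos: [0.454, -0.0418, 0.2529]
tool_rot: [0.488, 2.494, -0.15]
force: [0.4, 0.1, -0.6]
gripper_width: 0.803
dist 0.0388 ang 0.005 per row 7.8 0.06
{"linear":[[-0.8, 0.3, 7.7], [-0.8, 0.3, 7.7], [-0.8, 0.3, 7.7], [-0.8, 0.3, 7.7], [-0.8, 0.3, 7.7]],"twist":[[0.0001, -0.0008, -0.0007], [0.0001, -0.0008, -0.0007], [0.0001, -0.0008, -0.0007], [0.0001, -0.0008, -0.0007], [0.0001, -0.0008, -0.0007]]}
[-0.00664591  0.07333512  0.07456821] [ 0.39505618  0.089818   -0.58616183]
```

View pics/s6.png

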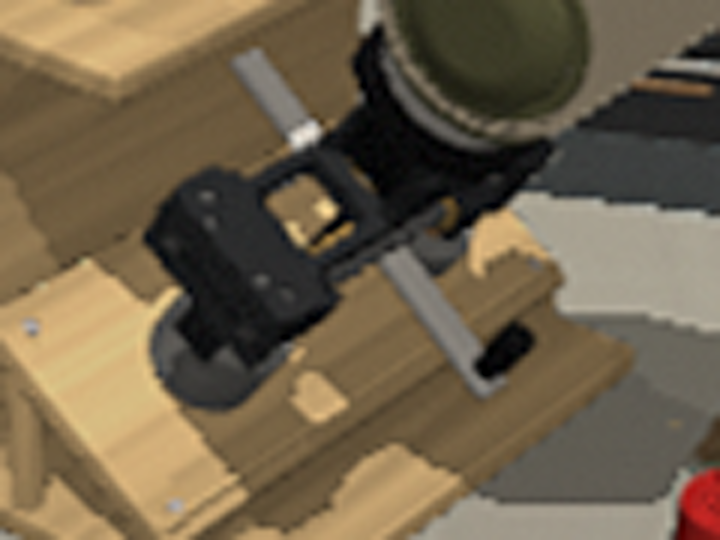

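The near finger is beside the wide roll, with its tip at about (210,355) in the crop, and the bar is clear of the gripper body.

```bash
python3 -m inch '{"linear":[[-2,1,6],[-2,1,6],[0,0,6],[0,0,4],[0,0,0]],"twist":[[0,0,0],[0,0,0],[0,0,0],[0,0,0],[0,0,0]]}'
python3 -c "
from plan import *
rows(deckpose([-.002,.075,.037],1),5);print(grasp()[0],get_obs()['force'])"
```

```text
clock: 9.6
tcp_pos: [0.4698, -0.047, 0.2342]
tool_rot: [0.491, 2.497, -0.15]
force: [0.1, 0.0, 1.1]
gripper_width: 0.802
dist 0.0127 ang 0.008 per row 2.5 0.1
{"linear":[[-0.2, 0.1, 2.5], [-0.2, 0.1, 2.5], [-0.2, 0.1, 2.5], [-0.2, 0.1, 2.5], [-0.2, 0.1, 2.5]],"twist":[[-0.0002, -0.0014, -0.001], [-0.0002, -0.0014, -0.001], [-0.0002, -0.0014, -0.001], [-0.0002, -0.0014, -0.001], [-0.0002, -0.0014, -0.001]]}
[-0.00416855  0.07420723  0.04966921] [0.10883356 0.01173697 1.09010169]
```

```bash
python3 -m inch '{"linear":[[-1,1,5],[0,0,5],[0,0,3],[0,0,0],[0,0,0]],"twist":[[0,-0.003,-0.002],[0,-0.003,-0.002],[0,0,0],[0,0,0],[0,0,0]]}'
python3 -m inch '{"linear":[[0,0,0],[0,0,0],[0,0,0],[0,0,0],[0,0,0]],"twist":[[0,0,0],[0,0,0],[0,0,0],[0,0,0],[0,0,0]]}' 1 12
python3 -m inch '{"linear":[[0,0,0],[0,0,0],[0,0,0],[0,0,0],[0,0,0]],"twist":[[0,0,0],[0,0,0],[0,0,0],[0,0,0],[0,0,0]]}'
python3 -c "
from plan import *
print(grasp()[0],get_obs()['force'],get_obs()['moment'])"
```

```text
clock: 10.1
tcp_pos: [0.4785, -0.0492, 0.2235]
tool_rot: [0.484, 2.491, -0.153]
force: [0.9, 1.0, 0.2]
gripper_width: 0.802
clock: 10.6
tcp_pos: [0.4784, -0.0492, 0.2237]
tool_rot: [0.484, 2.491, -0.153]
force: [-0.3, -0.1, -0.6]
gripper_width: 0.619
clock: 11.1
tcp_pos: [0.4783, -0.0492, 0.2237]
tool_rot: [0.484, 2.491, -0.153]
force: [0.9, -0.4, -0.8]
gripper_width: 0.621
[-0.00200154  0.07545671  0.03607026] [ 0.89066989 -0.39932113 -0.8021549 ] [ 0.05442879  0.27873411 -0.05453551]
```

```bash
python3 -m inch '{"linear":[[0,0,-10],[0,0,-14],[0,0,-16],[0,0,-16],[0,0,-16]],"twist":[[0,0,0],[0,0,0],[0,0,0],[0,0,0],[0,0,0]]}' 1 15
python3 -c "
from plan import *
print(grasp()[0],get_obs()['force'],get_obs()['moment'])"
python3 -m inch '{"linear":[[0,0,-14],[0,0,-12],[0,0,0],[0,0,0],[0,0,0]],"twist":[[0,0,0],[0,0,0],[0,0,0],[0,0,0],[0,0,0]]}'
python3 - <<'E'
from plan import *
from station import optics
print(grasp()[0],get_obs()["force"])
c=optics.read_camera("side"); cv2.imwrite("pics/s7.png",cv2.resize(c["pixels"][120:220,260:390,::-1],None,fx=6,fy=6,interpolation=cv2.INTER_CUBIC))
E
```

```text
clock: 11.6
tcp_pos: [0.438, -0.033, 0.2854]
tool_rot: [0.484, 2.492, -0.153]
force: [-0.4, -0.9, -0.6]
gripper_width: 0.614
[-0.00241966  0.0754276   0.11155126] [-0.35233241 -0.94433601 -0.63571103] [ 0.12092848  0.2834376  -0.00636996]
clock: 12.1
tcp_pos: [0.4214, -0.026, 0.3098]
tool_rot: [0.483, 2.49, -0.152]
force: [0.1, 0.4, -1.3]
gripper_width: 0.616
[-0.00284467  0.07580275  0.14187498] [ 0.08108823  0.39095115 -1.30688627]
```

View pics/s7.png

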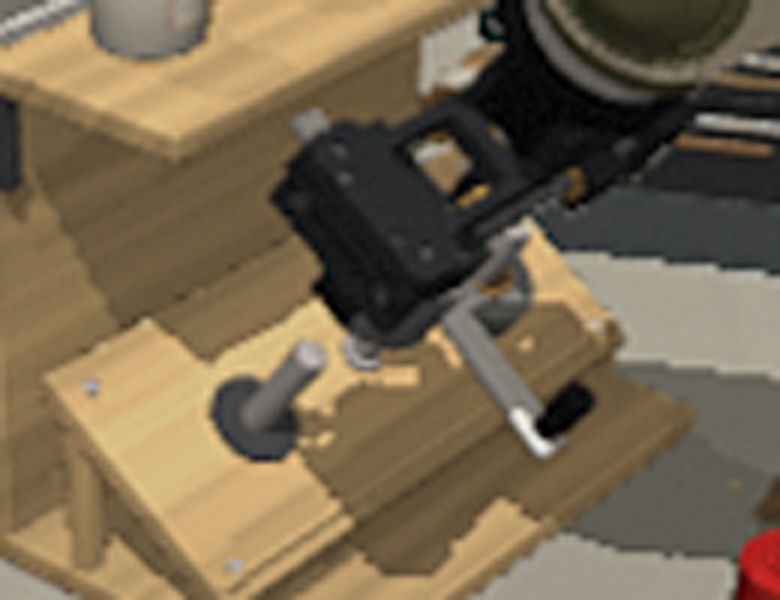

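The roll is off its spindle, held in the gripper at about crop (400,325). The bare spindle stands at crop (290,385) and the narrow roll is still in place.

Run:
```python
from plan import *
y=Rd[:,1]; z=np.array([0,0,-1.]); Rt=np.c_[np.cross(y,z),y,z]
rows((np.array([.44,.19,.33]),Rt),10)
```

```text
dist 0.2178 ang 0.612 per row 21.8 3.51
{"linear":[[4.0, 20.7, -5.3], [4.4, 20.7, -5.0], [4.7, 20.7, -4.8], [4.9, 20.7, -4.5], [5.2, 20.7, -4.2]],"twist":[[0.0001, 0.0612, 0.0], [0.0001, 0.0612, 0.0], [0.0001, 0.0612, 0.0], [0.0001, 0.0612, 0.0], [0.0001, 0.0612, 0.0]]}
{"linear":[[5.5, 20.7, -3.8], [5.7, 20.7, -3.5], [5.9, 20.7, -3.2], [6.1, 20.7, -2.8], [6.2, 20.7, -2.4]],"twist":[[0.0001, 0.0612, 0.0], [0.0001, 0.0612, 0.0], [0.0001, 0.0612, 0.0], [0.0001, 0.0612, 0.0], [0.0001, 0.0612, 0.0]]}
```

```bash
python3 -m inch '{"linear":[[4,20,-6],[4,21,-6],[5,21,-5],[5,21,-5],[5,21,-4]],"twist":[[0,0.061,0],[0,0.061,0],[0,0.061,0],[0,0.061,0],[0,0.061,0]]}'
python3 -m inch '{"linear":[[5.5,21,-4],[5.5,21,-3.5],[6,21,-3],[6,21,-3],[6,21,-2]],"twist":[[0,0.061,0],[0,0.061,0],[0,0.061,0],[0,0.061,0],[0,0.061,0]]}'
python3 - <<'E'
from plan import *
from station import optics
y=Rd[:,1]; z=np.array([0,0,-1.]); Rt=np.c_[np.cross(y,z),y,z]
rows((np.array([.445,.19,.26]),Rt),5)
print(get_obs()["force"],get_obs()["joints"])
c=optics.read_camera("side"); cv2.imwrite("pics/s8.png",cv2.resize(c["pixels"][100:340,200:440,::-1],None,fx=2.5,fy=2.5,interpolation=cv2.INTER_CUBIC))
c=optics.read_camera("top"); cv2.imwrite("pics/t8.png",cv2.resize(c["pixels"][140:340,180:380,::-1],None,fx=3,fy=3,interpolation=cv2.INTER_CUBIC))
E
```

```text
clock: 12.65
tcp_pos: [0.4308, 0.0842, 0.3197]
tool_rot: [0.551, 2.801, -0.084]
force: [0.8, 0.3, -1.9]
gripper_width: 0.62
clock: 13.15
tcp_pos: [0.4427, 0.1982, 0.3276]
tool_rot: [-0.6, -3.052, -0.002]
force: [0.3, -0.5, -0.2]
gripper_width: 0.611
dist 0.0682 ang 0.031 per row 13.6 0.36
{"linear":[[-1.5, -1.3, 13.5], [-1.4, -1.3, 13.5], [-1.3, -1.3, 13.5], [-1.2, -1.3, 13.5], [-1.1, -1.3, 13.5]],"twist":[[-0.001, -0.0061, -0.001], [-0.001, -0.0061, -0.001], [-0.001, -0.0061, -0.001], [-0.001, -0.0061, -0.001], [-0.001, -0.0061, -0.001]]}
[ 0.27131088 -0.48823993 -0.20155698] [ 0.17659828  0.30839904  1.71830345  0.01344286  1.14333644 -1.01165938]
```

View pics/s8.png

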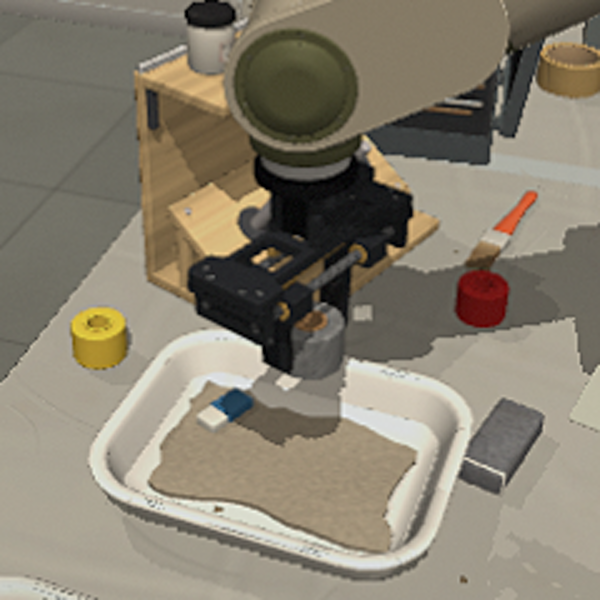

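View pics/t8.png

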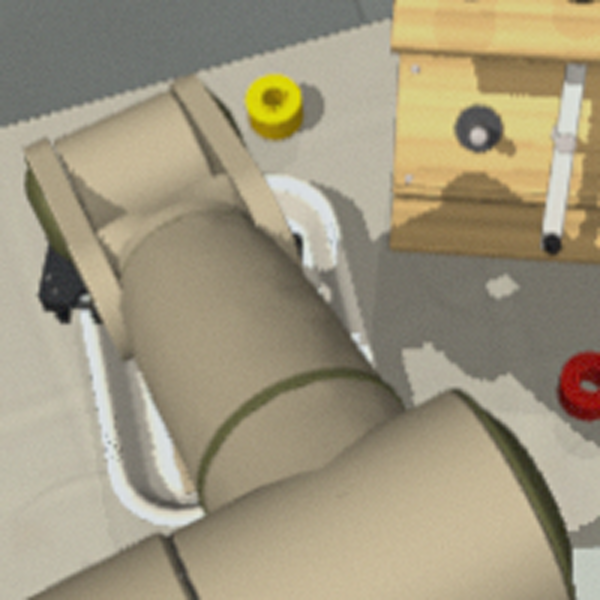

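The roll hangs upright in the jaws over the tray, at about crop (318,345) in the side view. The eraser is off to its lower left at (225,410). The top view shows the bar lying along the slope and the bare wide spindle.

```bash
python3 -m inch '{"linear":[[-1.5,-1,12],[-1.5,-1,13],[-1.5,-1,13],[-1,-1,13],[-1,-1,13]],"twist":[[-0.001,-0.006,-0.001],[-0.001,-0.006,-0.001],[-0.001,-0.006,-0.001],[-0.001,-0.006,-0.001],[-0.001,-0.006,-0.001]]}'
python3 -m inch '{"linear":[[0,0,12],[0,0,12],[0,0,10],[0,0,6],[0,0,0]],"twist":[[0,0,0],[0,0,0],[0,0,0],[0,0,0],[0,0,0]]}'
python3 - <<'E'
from plan import *
from station import optics
y=Rd[:,1]; z=np.array([0,0,-1.]); Rt=np.c_[np.cross(y,z),y,z]
rows((np.array([.445,.19,.19]),Rt),5)
print(get_obs()["force"])
c=optics.read_camera("side"); cv2.imwrite("pics/s9.png",cv2.resize(c["pixels"][200:340,230:400,::-1],None,fx=4.5,fy=4.2,interpolation=cv2.INTER_CUBIC))
E
```

```text
clock: 13.75
tcp_pos: [0.4469, 0.1893, 0.2601]
tool_rot: [0.592, 3.077, -0.002]
force: [-0.5, -0.2, -0.9]
gripper_width: 0.616
clock: 14.25
tcp_pos: [0.4471, 0.186, 0.2152]
tool_rot: [0.595, 3.076, -0.007]
force: [0.2, -0.4, 0.2]
gripper_width: 0.619
dist 0.0256 ang 0.01 per row 5.1 0.11
{"linear":[[0.7, 0.6, 5.0], [0.7, 0.6, 5.0], [0.7, 0.6, 5.0], [0.7, 0.6, 5.0], [0.7, 0.6, 5.0]],"twist":[[-0.0006, 0.0018, 0.0003], [-0.0006, 0.0018, 0.0003], [-0.0006, 0.0018, 0.0003], [-0.0006, 0.0018, 0.0003], [-0.0006, 0.0018, 0.0003]]}
[ 0.19019901 -0.42733369  0.17770231]
```

View pics/s9.png

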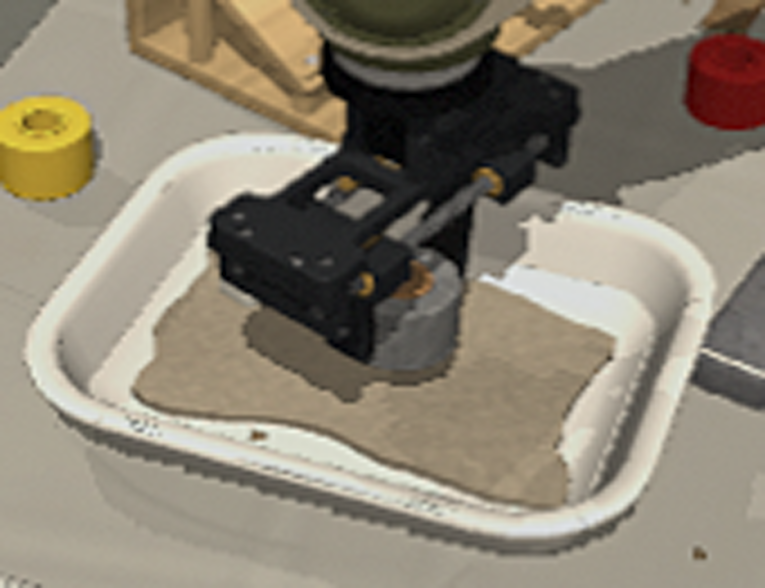

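The roll hangs just above the tray floor near its middle, at about crop (415,335), well clear of the walls.

```bash
python3 -m inch '{"linear":[[1,0,5],[1,0,5],[0,0,5],[0,0,4],[0,0,0]],"twist":[[0,0.003,0],[0,0.003,0],[0,0.003,0],[0,0,0],[0,0,0]]}'
python3 -m inch '{"linear":[[0,0,1.5],[0,0,1.5],[0,0,1.5],[0,0,0],[0,0,0]],"twist":[[0,0,0],[0,0,0],[0,0,0],[0,0,0],[0,0,0]]}'
python3 -c "
from plan import *
print(get_obs()['force'],get_obs()['tcp_pos'],R.from_rotvec(get_obs()['tool_rot']).as_matrix()[:,2])"
```

```text
clock: 14.8
tcp_pos: [0.4455, 0.1869, 0.1961]
tool_rot: [0.595, 3.083, -0.003]
force: [-0.4, -0.5, -0.5]
gripper_width: 0.622
clock: 15.3
tcp_pos: [0.4457, 0.1869, 0.1915]
tool_rot: [0.595, 3.082, -0.002]
force: [-0.2, -0.2, -2.0]
gripper_width: 0.615
[-0.23582616 -0.2046129  -1.97655941] [0.44571301 0.18692939 0.19145319] [ 0.00211774 -0.00187752 -0.999996  ]
```

```bash
python3 -m inch '{"linear":[[0,0,1],[0,0,1],[0,0,1],[0,0,0],[0,0,0]],"twist":[[0,0,0],[0,0,0],[0,0,0],[0,0,0],[0,0,0]]}'
python3 -m inch '{"linear":[[0,0,1],[0,0,1],[0,0,0],[0,0,0],[0,0,0]],"twist":[[0,0,0],[0,0,0],[0,0,0],[0,0,0],[0,0,0]]}'
python3 -m inch '{"linear":[[0,0,1],[0,0,1],[0,0,0],[0,0,0],[0,0,0]],"twist":[[0,0,0],[0,0,0],[0,0,0],[0,0,0],[0,0,0]]}'
```

```text
clock: 15.8
tcp_pos: [0.4458, 0.1869, 0.1883]
tool_rot: [0.595, 3.082, -0.002]
force: [0.2, -0.4, -0.3]
gripper_width: 0.618
clock: 16.3
tcp_pos: [0.4458, 0.1869, 0.1862]
tool_rot: [0.595, 3.082, -0.002]
force: [-0.5, 0.5, -1.5]
gripper_width: 0.613
clock: 16.8
tcp_pos: [0.4459, 0.1869, 0.1846]
tool_rot: [0.594, 3.081, -0.002]
force: [-0.4, -0.2, 1.6]
gripper_width: 0.616
```

```bash
python3 -m inch '{"linear":[[0,0,1],[0,0,0],[0,0,0],[0,0,0],[0,0,0]],"twist":[[0,0,0],[0,0,0],[0,0,0],[0,0,0],[0,0,0]]}'
python3 -c "
from plan import *
print(get_obs()['force'])"
```

```text
clock: 17.3
tcp_pos: [0.4461, 0.1869, 0.1845]
tool_rot: [0.594, 3.081, -0.002]
force: [-0.6, 0.4, 2.2]
gripper_width: 0.617
[-0.59639394  0.38394529  2.15702768]
```

```bash
python3 -m inch '{"linear":[[0,0,0],[0,0,0],[0,0,0],[0,0,0],[0,0,0]],"twist":[[0,0,0],[0,0,0],[0,0,0],[0,0,0],[0,0,0]]}' -0.7
python3 -m inch '{"linear":[[0,0,-5],[0,0,-10],[0,0,-20],[0,0,-30],[0,0,-30]],"twist":[[0,0,0],[0,0,0],[0,0,0],[0,0,0],[0,0,0]]}'
python3 -m inch '{"linear":[[30,0,-30],[40,0,-20],[40,0,-20],[40,0,-10],[40,0,0]],"twist":[[0,0,0],[0,0,0],[0,0,0],[0,0,0],[0,0,0]]}'
python3 - <<'E'
from plan import *
from station import optics,nets
c=optics.read_camera("side"); cv2.imwrite("pics/s10.png",cv2.resize(c["pixels"][140:340,220:400,::-1],None,fx=3,fy=3,interpolation=cv2.INTER_CUBIC))
t=optics.read_camera("top"); cv2.imwrite("pics/t10.png",cv2.resize(t["pixels"][140:340,180:440,::-1],None,fx=3,fy=3,interpolation=cv2.INTER_CUBIC))
print(get_obs()["force"])
for n,k in(("side",c),("top",t)):
    print(n,"pred",proj(k,[[.4459,.1869,.026],[.4459,.1869,.046]]),[(x["p"],x["centre"][::-1]) for x in nets.place_of("wide_roll",k)], [x["centre"][::-1] for x in nets.place_of("tray",k)])
E
```

```text
clock: 17.8
tcp_pos: [0.4461, 0.1869, 0.1842]
tool_rot: [0.594, 3.081, -0.002]
force: [0.5, 0.5, -0.2]
gripper_width: 0.851
clock: 18.3
tcp_pos: [0.4451, 0.1869, 0.2817]
tool_rot: [-0.595, -3.082, 0.006]
force: [0.8, 0.2, 0.3]
gripper_width: 0.851
clock: 18.8
tcp_pos: [0.2651, 0.2581, 0.3718]
tool_rot: [0.603, 3.073, 0.006]
force: [-0.3, -0.0, -0.6]
gripper_width: 0.851
[ 0.23240009 -0.5198774  -0.35402037]
side pred [[318.40081745 283.2650505 ]
 [318.60962705 276.40398993]] [(0.66, [391.6, 224.4]), (0.62, [320.3, 283.4]), (0.57, [238.2, 231.9]), (0.23, [355.6, 184.9])] [[315.7, 290.6]]
top pred [[254.97870943 262.20493281]
 [254.07171316 259.65541808]] [(0.82, [377.8, 268.8]), (0.75, [254.8, 261.1]), (0.55, [272.1, 169.5])] []
```

View pics/s10.png

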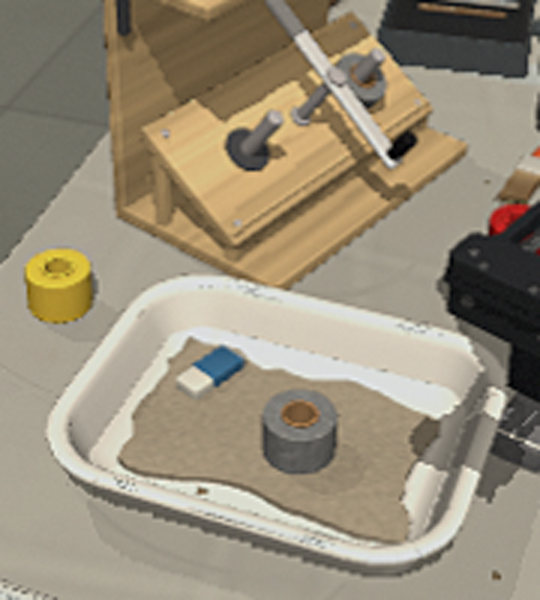

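View pics/t10.png

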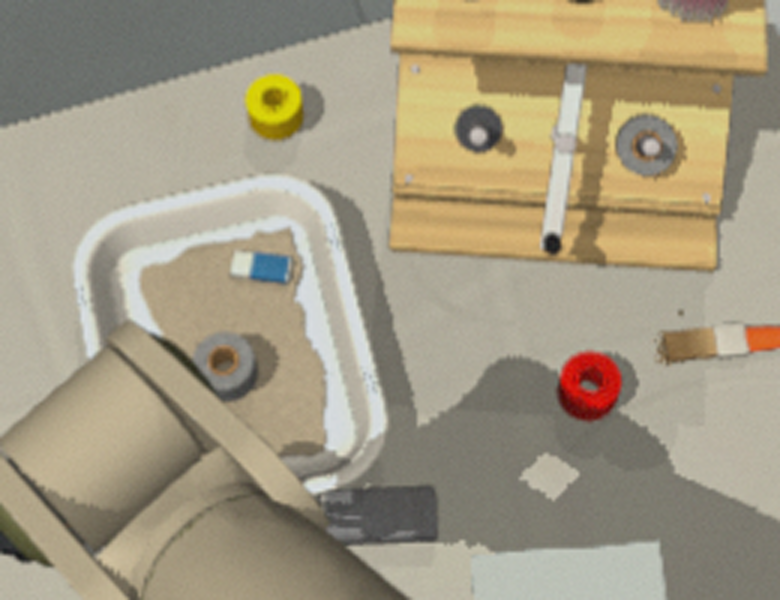

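The roll stands flat near the middle of the tray and clear of the eraser, at crop (298,430) in the side view and (226,365) in the top view. The bar is open, the narrow roll is on its spindle, and the gripper is clear of everything.

```bash
python3 -m inch '{"linear":[[0,0,0],[0,0,0],[0,0,0],[0,0,0],[0,0,0]],"twist":[[0,0,0],[0,0,0],[0,0,0],[0,0,0],[0,0,0]]}'
python3 -c "
from station import ticket; print(ticket.sign_off())"
```

```text
clock: 19.6
tcp_pos: [0.2699, 0.2567, 0.3696]
tool_rot: [0.611, 3.076, 0.0]
force: [-0.0, -0.4, -0.2]
gripper_width: 0.85
the job is handed in; nothing more can be done
None
```

The job is handed in, at about 19.6 s on the robot's clock. I turned the keeper bar by its knob to about 1.5 rad and slid the wide roll up off its spindle. I then lowered it, still gripped, onto the tray floor, released it and backed the arm away.

- **Roll:** in the last pictures it stands flat near the tray's middle, clear of the eraser. Both cameras show it within about 2 px of where I released it.
- **Everything else:** the bar is open, the narrow roll is on its spindle, and the eraser and brush appear undisturbed. The gripper touches nothing.
- **Disagreements:** the two cameras put the tray centre about 8 mm apart, well inside the placing margin. The last tray search in the top view found nothing, because the arm covers part of the tray.
- **Contact:** the wrist force read about 30 N when I first came down on the knob, probably the fingertips touching the bar. I backed off about 4 mm before turning the bar.

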